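Isolate the trap manifold and bleed the yellow line

ROBOT

A 7-joint arm with a two-finger parallel gripper is mounted at the origin on the work surface. World frame = base frame: x ahead of the robot, y to its left, z up, the work surface at z = 0. Lengths are in m, angles in rad, forces in N, time in s.
With the tool pointing down it reaches from about 0.425 to 0.925 m from the base axis. Payload 6.8 kg.
Tool frame: the origin (TCP) lies on the mounting face of the last link; the fingertips stand 173 mm ahead of it and the grasp point (between the pads) lies 155 mm ahead of it; z points along the fingers, y is the line along which they close (so a half turn about z gives the same grasp; the last joint's range is limited). The gripper opens to 85 mm and grips with 20 to 120 N. Pads are 22 mm wide; open, the fingers measure 114 mm over their backs; the gripper's body (76 mm by 85 mm) begins 54 mm behind the grasp point. The pads swing forward as they close: fully open they stand 13 mm farther back than shut.
Start: joints at [-1.361, 0.477, 0.022, 1.555, -0.011, 1.109, -0.083], TCP at [0.211, 0.641, 0.405] pointing down, gripper open.
Joint ranges: [-2.96, 2.96], [-0.34, 2.1], [-1.41, 1.46], [0.24, 2.44], [-1.37, 4.51], [0.17, 1.92], [-2.96, 2.96]. Speed limits (rad/s): [2.39, 2.39, 3.14, 3.14, 3.14, 3.14, 3.14].

INTERFACE

Orientations are given as a unit quaternion [w, x, y, z].
In Python, from station import bot gives the robot as it stands. The module is installed in compiled form; this text tells all that it offers.
- The arm moves only by the shell command python3 -m pendant 'ROWS' [FORCE]. ROWS is JSON, a list of rows, each a list of 5 numbers: the finger opening in m, from 0 to 0.0854, then the shift along the tool's x, y, z in m, then the turn about the tool's z in degrees. In form: [[jaw, x, y, z, yaw], ...]. A call has 1 to 12 rows; each row shifts and turns the commanded pose from where the row before left it, along the tool's axes as they then stand; what a row does not reach is not made up. A row lasts 1/12 s, in which the tool goes at most 41.7 mm and 7.16 degrees, less where a joint would pass 70% of its speed; a pose out of reach is approached as far as the arm can. A call with a gripper value outside its range is refused whole. The fingers move at their own pace and stop on an object; FORCE is the grip in N (left out, the last holds). Time passes only in rows, so rows that do not move let the fingers close. It gives the time, the measured TCP pose, the force, the opening and the grip force at its end, in the units of the state.
- bot.get_obs(): the state, without advancing time (a new reading comes with each control period).
- bot.read_camera(name): name is "scene" or "top" or "wrist"; returns (picture, depth): 420x560x3 uint8, blue, green, red; 420x560 float32, m along the optical axis (not along the pixel's ray), 0 where there is no reading.
- bot.camera_model(name): a dict with "intrinsics" (3x3 intrinsics, pixels), "R" (3x3) and "t" (3): a world point X has camera coordinates R X + t. Camera axes: x right, y down, z forward; pixel columns grow to the right and rows downward; lengths in m; the calibration is good to about 2 mm. A picture is of the moment at which its call begins: read the wrist's pose just before it. camera_model takes no time and is no camera call; for the wrist camera it gives the pose at the moment of the call.
- bot.hand_in(): hands the job in; it is judged then, once.
Trained networks look in the newest picture that a camera, given by its name, has taken for a name from the list of things; names that differ only in an ending like _2 or _b are one class to them, and where a whole thing is asked for, a point or a joint stands for the part that bears it (a point fixed in the world has none). Each returns a list of dicts, best first, with "score" (0 to 1); they miss things now and then, are a little off and sometimes report something else, mostly with a low value. They report only what shows in the picture. A call takes as long as a camera call.
- bot.boxes_of(name, camera): "at" ([column, row] in pixels, amid what is visible of it).
- bot.trace(name, camera): "mask" (420x560 bool, what is visible of it) and "at" ([column, row] in pixels, amid what is visible of it).
- bot.pinpoint(name, camera): "at" ([column, row] in pixels: a listed point, or the origin of a listed thing).
The state is a dict: "t": time; "q": joint angles; "joint_vel": joint speeds; "joint_torque": joint torques, N m; "eef_pos": TCP position; "tool_rot": TCP orientation; "contact_force": force on the tool from outside, world axes, zero at the start; "torque": the same for the moment, N m; "gripper_width": opening from 0.0 (shut) to 1.0 (fully open); "grasp_force": force on a finger pad.
Only numpy, scipy, OpenCV 4.12 (cv2) and the standard library are available. Lean on these libraries where they do the work, as an engineer would, in place of code of your own. Each camera call takes 0.05 s, during which the arm holds its last target. There are 200 camera calls.

TASK

Make the trap manifold safe to work on: with your fingertips, push the red valve lever round, without gripping it, until it is fully shut, square across the pipe and against its stop; then press the yellow bleed button down and hold it down for about two seconds, let it spring back up and withdraw. Never open the bleed before the valve is shut, push gently, leave the blue and green bleed buttons alone and do not pick up or disturb anything laid out on the ledge.

Things in the scene. Friction and masses are not known exactly. Their poses are not given: they have to be found in the camera images.
- manifold: Pipe manifold on a base plate 250 x 540 x 12 mm, all under 172 mm high. Origin: on the ledge under the header's axis. Own y runs along the header (34 mm thick, axis 85 mm up), own x away from the robot to the disc traps. Lever pivot at own y = -130 mm, bleed buttons at -10, 60, 130 mm, gauge at 212 mm (138 mm high), inlet flange at -271 mm (125 mm high).
- lever_pivot (a point): Point on the red lever's vertical pivot axis, at mid-height of its arm (153 mm above the ledge). The bronze pivot block under it, 40 x 40 mm, reaches 138 mm; elsewhere under the lever only the pipe, top at 102 mm.
- valve_lever (a joint): Red cast lever: 0 = open (along the pipe, pointing to the manifold's -y), 1.571 = fully shut on its stop (across the pipe, pointing to the manifold's -x, towards the robot). Closes clockwise seen from above; starts at 0 to 0.5, stays where left, needs about 0.3 N m (some 4 N at 85 mm from the pivot).
- lever_arm (a point): Middle of the red lever's straight arm, 85 mm from the pivot axis. Arm 18 mm wide, 16 mm high (145 to 161 mm above the ledge), round end 126 mm from the pivot; hub 36 mm wide, its nut up to 171 mm. Own y runs along the arm to the pivot. Both sides are free for fingertips from above.
- bleed_yellow (a joint): How far the yellow bleed button is pressed down: 0 = up, 0.010 m = fully down. Its spring pushes back with about 1.5 N at the start and 5.5 N fully down, and returns it when let go.
- bleed_yellow_top (a point): Spring-loaded bleed button (round mushroom cap) with a yellow plastic cap on a bronze hexagon body. Point: centre of the cap's top face (152 mm above the ledge when up); the cap is 28 mm in diameter, pressed straight down. This is the one to press. The three buttons stand 70 mm apart, in any order.
- bleed_yellow_base: The fixed bronze hexagon body of the yellow bleed button, 33 mm across its corners, on top of the header's tee; origin at the centre of its underside, 112 mm above the ledge, right under the cap.
- bleed_blue (a joint): How far the blue bleed button is pressed down: 0 = up, 0.010 m = fully down. Its spring pushes back with about 1.5 N at the start and 5.5 N fully down, and returns it when let go.
- bleed_blue_top (a point): Spring-loaded bleed button (round mushroom cap) with a blue plastic cap on a bronze hexagon body. Point: centre of the cap's top face (152 mm above the ledge when up); the cap is 28 mm in diameter, pressed straight down. To be left alone. The three buttons stand 70 mm apart, in any order.
- bleed_blue_base: The fixed bronze hexagon body of the blue bleed button, 33 mm across its corners, on top of the header's tee; origin at the centre of its underside, 112 mm above the ledge, right under the cap.
- bleed_green (a joint): How far the green bleed button is pressed down: 0 = up, 0.010 m = fully down. Its spring pushes back with about 1.5 N at the start and 5.5 N fully down, and returns it when let go.
- bleed_green_top (a point): Spring-loaded bleed button (round mushroom cap) with a green plastic cap on a bronze hexagon body. Point: centre of the cap's top face (152 mm above the ledge when up); the cap is 28 mm in diameter, pressed straight down. To be left alone. The three buttons stand 70 mm apart, in any order.
- bleed_green_base: The fixed bronze hexagon body of the green bleed button, 33 mm across its corners, on top of the header's tee; origin at the centre of its underside, 112 mm above the ledge, right under the cap.
- strainer: Stainless Y-strainer lying on the ledge, 122 mm long, 40 mm high, side leg some 60 mm out; loose, to be left alone. Origin at its underside's centre.
- snubber: Brass gauge snubber standing upright, 28 mm across, 48 mm high; loose, to be left alone. Origin at its underside's centre.
- coupler: Zinc pipe coupler (tube) standing upright, 42 mm in diameter, 48 mm high; loose, to be left alone. Origin at its underside's centre.
- sounding_rod: Steel sounding rod with black rubber tip and grip, lying along its own x, 350 mm long, 20 mm high; loose, to be left alone. Origin at its underside's centre.
- spare_trap: Spare disc trap standing upright, 58 mm high, pipe stubs along its own x, 96 mm overall; loose, to be left alone. Origin at its underside's centre.

How it is judged:
By the outcome, as a careful person would: the job done as asked, in the order asked, and still so for the second after the job is handed in, with the robot touching nothing.
It also fails if it takes over 51 s, if anything falls off the work surface, if the arm or the gripper's body presses on something with over 40 N, if the wrist force passes 120 N, or if a joint passes its speed limit or range.

## Working session

There is one attempt and no reset: what is moved stays moved. The work goes in short steps, Python scripts to look and compute and a shell command to move; the robot and the scene stay as the last step left them, time stands still between calls to the robot, and variables do not carry over. Pictures are saved under pics/ and viewed, at most 10 in all, crops included, and the job is handed in when it is done.

```bash
mkdir -p pics; cat > h.py <<'E'
import numpy as np, cv2
from station import bot
def ray(cam,px,z):
    m=bot.camera_model(cam);K,R,t=map(np.array,(m["intrinsics"],m["R"],m["t"]))
    d=R.T@np.linalg.solve(K,[px[0],px[1],1.]);c=-R.T@t
    return c+d*(z-c[2])/d[2]
def dep(cam,px,D):
    m=bot.camera_model(cam);K,R,t=map(np.array,(m["intrinsics"],m["R"],m["t"]))
    u,v=map(int,np.round(px));w=D[v-2:v+3,u-2:u+3];w=w[w>0]
    if not len(w): return None
    return R.T@(np.median(w)*np.linalg.solve(K,[px[0],px[1],1.])-t)
E
python3 - <<'E'
from h import *
np.set_printoptions(precision=3,suppress=True)
o=bot.get_obs();print(o["t"],o["eef_pos"],o["tool_rot"],o["contact_force"])
ims=[]
for c in("top","scene"):
    im,D=bot.read_camera(c);cv2.imwrite(f"pics/{c}0.png",im)
    for n,z in(("lever_pivot",.153),("lever_arm",.153),("bleed_yellow_top",.152),("bleed_blue_top",.152),("bleed_green_top",.152),("manifold",0)):
        for r in bot.pinpoint(n,c)[:2]:
            print(c,n,round(r["score"],2),np.array(r["at"]),ray(c,r["at"],z),dep(c,r["at"],D))
E
```

```text
0.0 [0.211 0.641 0.404] [-0.     0.158  0.987 -0.001] [-0.04   0.367  0.123]
top lever_pivot 0.64 [316.8 177.9] [ 0.59  -0.124  0.153] [ 0.586 -0.123  0.171]
top lever_pivot 0.59 [275.3 248.4] [ 0.391 -0.001  0.153] [ 0.398 -0.001  0.039]
top lever_arm 0.92 [347.2 182.9] [ 0.573 -0.211  0.153] [ 0.572 -0.21   0.16 ]
top bleed_yellow_top 0.59 [274.9 185.2] [ 0.571 -0.004  0.152] [ 0.571 -0.004  0.153]
top bleed_yellow_top 0.32 [418.5 197.4] [ 0.527 -0.412  0.152] [ 0.551 -0.458  0.002]
top bleed_green_top 0.46 [250.6 187.9] [0.565 0.065 0.152] [0.565 0.065 0.153]
top manifold 0.55 [269. 192.] [0.58  0.014 0.   ] [0.56  0.014 0.106]
scene lever_pivot 0.73 [221.1 197.6] [ 0.595 -0.119  0.153] [ 0.599 -0.115  0.161]
scene lever_arm 0.96 [201.3 178.8] [ 0.579 -0.202  0.153] [ 0.582 -0.199  0.159]
scene bleed_yellow_top 0.65 [263.5 214.7] [0.572 0.004 0.152] [0.572 0.005 0.153]
scene bleed_blue_top 0.63 [309.7 240.1] [0.564 0.144 0.152] [0.564 0.144 0.152]
scene bleed_green_top 0.57 [282.4 227.6] [0.575 0.067 0.152] [0.575 0.067 0.151]
scene bleed_green_top 0.47 [262.2 214.4] [0.573 0.001 0.152] [0.573 0.001 0.151]
scene manifold 0.94 [265.1 246.3] [0.576 0.01  0.   ] [0.58  0.014 0.01 ]
```

View pics/top0.png

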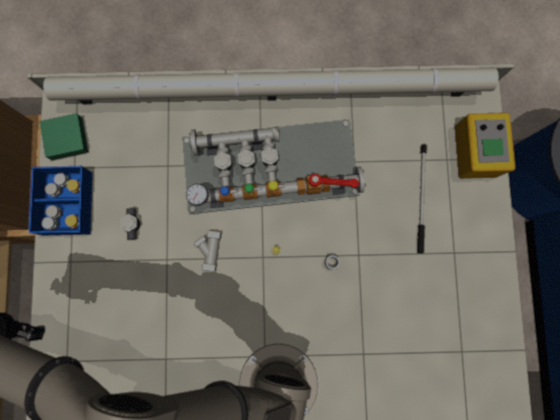

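The picture shows the lever pivot at about (316,180), with the arm pointing right to (357,184). Yellow is at (273,185), green at (249,188) and blue at (225,190). The lever angle is about 0.2 rad. Next I'll go above the far side of the lever with the fingers shut.

```bash
python3 -m pendant '[[0,0,0,0,-5],[0,0,0,0,-5],[0,-0.03,-0.02,0,0],[0,-0.03,-0.02,0,0],[0,-0.03,-0.02,0,0],[0,-0.03,-0.02,0,0],[0,-0.03,-0.02,0,0],[0,-0.03,-0.02,0,0],[0,-0.03,-0.02,0,0],[0,-0.03,-0.02,0,0],[0,-0.03,-0.02,0,0],[0,-0.03,-0.02,0,0]]' 20
python3 -m pendant '[[0,-0.02,-0.03,0,0],[0,-0.02,-0.03,0,0],[0,-0.01,-0.034,0,0],[0,-0.01,-0.034,0,0],[0,-0.01,-0.034,0,0],[0,-0.01,-0.034,0,0],[0,-0.01,-0.034,0,0],[0,-0.01,-0.034,0,0],[0,-0.01,-0.034,0,0],[0,-0.01,-0.034,0,0],[0,-0.01,-0.034,0,0],[0,-0.01,-0.034,0,0]]'
```

```text
t: 1.7
eef_pos: [0.4804, 0.399, 0.405]
tool_rot: [0.0, 0.072, 0.997, 0.0]
contact_force: [0.3, -0.2, -0.5]
gripper_width: -0.0
grasp_force: 0.0
t: 2.7
eef_pos: [0.5607, -0.0172, 0.405]
tool_rot: [0.0, 0.072, 0.997, 0.0]
contact_force: [0.1, -0.4, -0.1]
gripper_width: 0.001
grasp_force: 0.0
```

```bash
cat > m.py <<'E'
from h import *
import sys
np.set_printoptions(precision=4,suppress=True)
c="wrist"
im,D=bot.read_camera(c);cv2.imwrite(f"pics/{sys.argv[1]}.png",im)
for n,z in(("lever_pivot",.153),("lever_arm",.153),("bleed_yellow_top",.152),("bleed_blue_top",.152),("bleed_green_top",.152)):
    for r in bot.pinpoint(n,c)[:2]:
        print(n,round(r["score"],2),np.array(r["at"]),ray(c,r["at"],z),dep(c,r["at"],D))
E
python3 m.py w1
```

```text
lever_pivot 0.75 [153.7 266.8] [ 0.5821 -0.1241  0.153 ] [ 0.5777 -0.1191  0.1627]
lever_pivot 0.37 [ 47.2 273.2] [ 0.5748 -0.2083  0.153 ] [ 0.5715 -0.2013  0.1609]
lever_arm 0.75 [ 48.9 274.4] [ 0.5762 -0.2027  0.153 ] [ 0.5728 -0.1957  0.161 ]
bleed_yellow_top 0.72 [307.9 235.6] [0.5743 0.0047 0.152 ] [0.575  0.0048 0.1504]
bleed_blue_top 0.82 [491.  194.8] [0.5617 0.1412 0.152 ] [0.5625 0.1426 0.1499]
bleed_green_top 0.95 [394.6 214.9] [0.5669 0.0726 0.152 ] [0.5675 0.0732 0.1503]
```

View pics/w1.png

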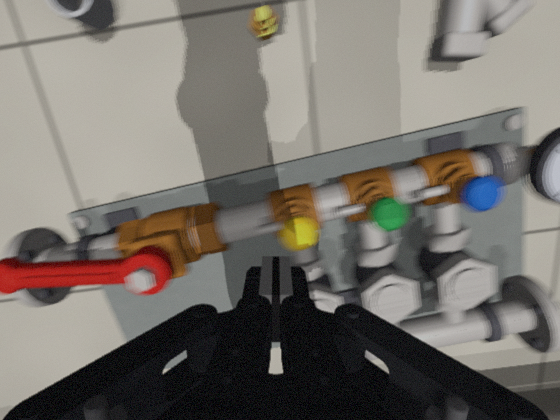

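The caps are at about (298,233) yellow, (389,213) green and (481,193) blue, with the red hub at (148,271). The networks are a few mm off along y. The estimates I'll use are pivot (0.583,-0.123), manifold yaw 0.08 and lever angle 0.16. Next I go beside the lever and down.

```bash
python3 -m pendant '[[0,0,0,0,-4],[0,-0.0125,-0.0323,0,0],[0,-0.0125,-0.0323,0,0],[0,-0.0125,-0.0323,0,0],[0,-0.0125,-0.0323,0,0],[0,-0.0125,-0.0323,0,0],[0,-0.0125,-0.0323,0,0],[0,0,0,0.02,0],[0,0,0,0.02,0],[0,0,0,0,0]]'; python3 m.py w2
```

```text
t: 3.83
eef_pos: [0.6207, -0.2123, 0.3604]
tool_rot: [-0.003, 0.036, 0.999, 0.001]
contact_force: [-0.7, 1.6, -1.9]
gripper_width: -0.0
grasp_force: 0.0
lever_pivot 0.74 [436.4 179.4] [ 0.5865 -0.1175  0.153 ] [ 0.5824 -0.1258  0.1695]
lever_arm 0.78 [288.3 178.9] [ 0.5809 -0.2034  0.153 ] [ 0.578  -0.2038  0.1667]
```

View pics/w2.png

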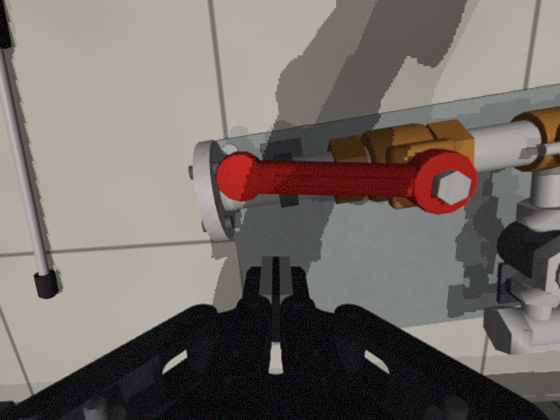

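The lever hub is at (447,183) and its end at (240,177). The fingers are clear on the far side and parallel to it. I'll descend and approach.

```bash
python3 -m pendant '[[0,0,0,0.02,0],[0,0,0,0.02,0],[0,0,0,0.017,0],[0,0,0,0,0],[0,0.005,0,0,0],[0,0.005,0,0,0],[0,0.005,0,0,0],[0,0.004,0,0,0],[0,0.003,0,0,0],[0,0.003,0,0,0]]'
```

```text
t: 4.97
eef_pos: [0.5962, -0.2125, 0.3085]
tool_rot: [0.001, 0.037, 0.999, -0.0]
contact_force: [4.4, -0.6, 0.4]
gripper_width: -0.003
grasp_force: 1.8
```

```bash
python3 -m pendant '[[0,0.0047,-0.0009,0,3],[0,0.0047,-0.0009,0,3],[0,0.0047,-0.0009,0,3],[0,0.0047,-0.0009,0,3],[0,0.0047,-0.0009,0,3],[0,0.0047,-0.0009,0,3],[0,0.0047,-0.0009,0,3],[0,0.0047,-0.0009,0,3]]'
```

```text
t: 5.63
eef_pos: [0.5592, -0.2098, 0.3086]
tool_rot: [0.002, 0.245, 0.97, 0.0]
contact_force: [3.2, 0.2, 0.0]
gripper_width: -0.001
grasp_force: 1.6
```

```bash
python3 -m pendant '[[0,0.0047,-0.0009,0,3],[0,0.0047,-0.0009,0,3],[0,0.0047,-0.0009,0,3],[0,0.0047,-0.0009,0,3],[0,0.0047,-0.0009,0,3],[0,0.0047,-0.0009,0,3],[0,0.0047,-0.0009,0,3],[0,0.0047,-0.0009,0,3],[0,0.0047,-0.0009,0,3],[0,0.0047,-0.0009,0,3],[0,0.0047,-0.0009,0,3],[0,0.0047,-0.0009,0,3]]'; python3 m.py w3
```

```text
t: 6.63
eef_pos: [0.5118, -0.1791, 0.3085]
tool_rot: [0.002, 0.533, 0.846, 0.0]
contact_force: [1.3, -2.8, 0.5]
gripper_width: -0.001
grasp_force: 1.4
lever_pivot 0.88 [491.7 240.3] [ 0.5815 -0.1167  0.153 ] [ 0.5746 -0.1162  0.1612]
lever_arm 0.94 [296.3 248.6] [ 0.5087 -0.1558  0.153 ] [ 0.507  -0.1534  0.1594]
```

View pics/w3.png

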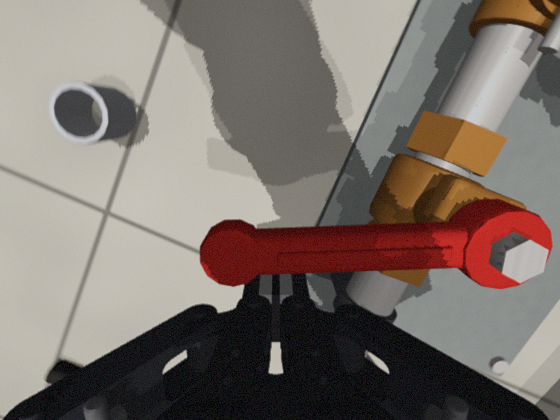

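The arm lies flat against the shut fingertips, with its hub at (508,245). About 21° remain. I'll continue, then ease it onto the stop.

```bash
python3 -m pendant '[[0,0.0047,-0.0009,0,3],[0,0.0047,-0.0009,0,3],[0,0.0047,-0.0009,0,3],[0,0.0047,-0.0009,0,3],[0,0.0047,-0.0009,0,3],[0,0.003,-0.0005,0,2],[0,0,0,0,0]]';  python3 -m pendant '[[0,0.002,0,0,1],[0,0.002,0,0,1],[0,0,0,0,0]]'
```

```text
t: 7.52
eef_pos: [0.4982, -0.155, 0.3076]
tool_rot: [-0.0, 0.651, 0.759, -0.0]
contact_force: [-1.4, -0.3, 0.5]
gripper_width: -0.001
grasp_force: 0.4
t: 7.77
eef_pos: [0.4976, -0.1511, 0.3076]
tool_rot: [-0.0, 0.664, 0.748, -0.0]
contact_force: [-1.7, -2.3, 0.9]
gripper_width: -0.003
grasp_force: 1.1
```

```bash
python3 -m pendant '[[0,0.0015,0,0,0.5],[0,0.0015,0,0,0.5],[0,0,0,0,0]]';  python3 -m pendant '[[0,0.0015,0,0,0.5],[0,0,0,0,0]]'; python3 -m pendant '[[0,0.0015,0,0,0],[0,0,0,0,0]]'
```

```text
t: 8.02
eef_pos: [0.4972, -0.1479, 0.3076]
tool_rot: [-0.0, 0.671, 0.742, -0.0]
contact_force: [-1.5, -2.9, 0.2]
gripper_width: 0.0
grasp_force: 1.4
t: 8.18
eef_pos: [0.4971, -0.1464, 0.3076]
tool_rot: [-0.0, 0.674, 0.739, -0.0]
contact_force: [-1.4, -4.5, 0.7]
gripper_width: -0.001
grasp_force: 1.4
t: 8.35
eef_pos: [0.497, -0.145, 0.3076]
tool_rot: [-0.0, 0.674, 0.739, -0.0]
contact_force: [-2.1, -3.7, -0.4]
gripper_width: 0.002
grasp_force: 1.8
```

```bash
python3 -m pendant '[[0,0.0015,0,0,0.5],[0,0,0,0,0]]';  python3 -m pendant '[[0,0.0015,0,0,0.5],[0,0,0,0,0]]'; python3 -m pendant '[[0,0.001,0,0,0],[0,0,0,0,0]]'; python3 m.py w4
```

```text
t: 8.52
eef_pos: [0.4967, -0.1446, 0.3076]
tool_rot: [0.001, 0.677, 0.736, -0.001]
contact_force: [-0.7, -7.8, -2.9]
gripper_width: 0.003
grasp_force: 3.7
t: 8.68
eef_pos: [0.4965, -0.1442, 0.3077]
tool_rot: [0.002, 0.681, 0.732, -0.001]
contact_force: [-1.3, -12.2, -3.9]
gripper_width: 0.004
grasp_force: 5.8
t: 8.85
eef_pos: [0.4965, -0.144, 0.3077]
tool_rot: [0.002, 0.681, 0.732, -0.001]
contact_force: [0.2, -13.8, -5.9]
gripper_width: -0.0
grasp_force: 7.1
lever_pivot 0.91 [487.3 248. ] [ 0.5833 -0.1171  0.153 ] [ 0.5765 -0.1135  0.162 ]
lever_arm 0.59 [290.6 251.7] [ 0.5002 -0.1248  0.153 ] [ 0.4996 -0.1217  0.1596]
bleed_blue_top 0.72 [160.  11.] [ 0.4481 -0.0387  0.152 ] [ 0.4042 -0.0078  0.0215]
```

View pics/w4.png

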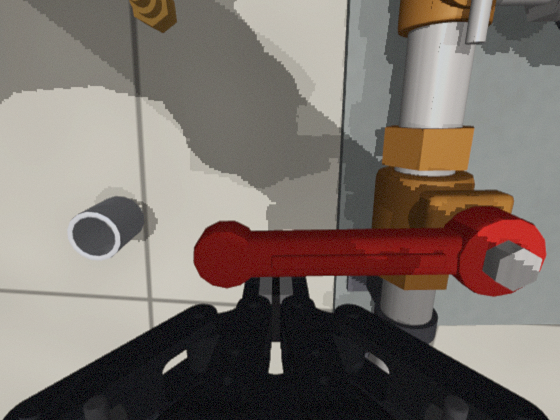

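The lever is square across the pipe and the force rose to 14 N with no more motion, so it is on its stop. I'll back off, lift and hover short of the yellow button.

```bash
python3 -m pendant '[[0,-0.01,0,0,0],[0,-0.015,0,0,0],[0,0,0,-0.03,0],[0,0,0,-0.03,0],[0,0,0,-0.03,0],[0,0.02,0.015,0,0],[0,0.025,0.015,0,0],[0,0.025,0.015,0,0],[0,0.025,0.015,0,0],[0,0.025,0.015,0,0],[0,0.013,0.011,0.02,0],[0,0,0,0.02,0]]';  python3 -m pendant '[[0,0,0,0,0],[0,0,0,0,0]]'; python3 m.py w5
```

```text
t: 10.15
eef_pos: [0.5773, -0.0208, 0.3579]
tool_rot: [0.0, 0.677, 0.736, 0.003]
contact_force: [-0.7, -0.1, -1.0]
gripper_width: 0.002
grasp_force: 0.0
t: 10.32
eef_pos: [0.5742, -0.0264, 0.3571]
tool_rot: [-0.001, 0.68, 0.733, -0.001]
contact_force: [0.9, -1.3, 0.9]
gripper_width: 0.003
grasp_force: 0.0
lever_pivot 0.72 [286.7 367.5] [ 0.5877 -0.1179  0.153 ] [ 0.5777 -0.0347  0.2398]
lever_arm 0.93 [159.9 370.8] [ 0.5007 -0.1274  0.153 ] [ 0.5397 -0.025   0.2543]
bleed_yellow_top 0.7 [287.1 200.4] [0.5782 0.0004 0.152 ] [0.5782 0.0006 0.1527]
bleed_green_top 0.68 [281.5  66.8] [0.5693 0.0707 0.152 ] [0.5693 0.0707 0.1525]
```

View pics/w5.png

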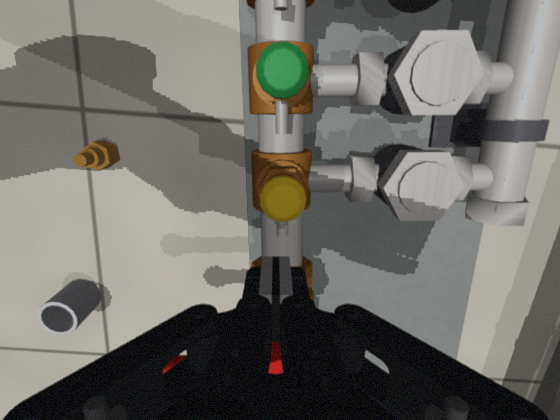

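The yellow cap is at (283,198), about (0.576, 0.001). Green is at (282,69), 70 mm away as it should be. I'll centre over yellow and go down to just above it.

```bash
python3 -m pendant '[[0,0.015,0.002,0,0],[0,0.012,0.001,0,0],[0,0,0,0.01,0],[0,0,0,0.01,0],[0,0,0,0.005,0],[0,0,0,0,0],[0,0,0,0,0]]'; python3 -m pendant '[[0,0,0,0.003,0],[0,0,0,0.003,0],[0,0,0,0,0]]'
```

```text
t: 11.2
eef_pos: [0.5751, -0.0006, 0.332]
tool_rot: [-0.0, 0.681, 0.733, -0.001]
contact_force: [0.0, 0.2, 0.0]
gripper_width: 0.001
grasp_force: 0.0
t: 11.45
eef_pos: [0.5753, 0.0, 0.3263]
tool_rot: [-0.0, 0.68, 0.733, -0.0]
contact_force: [0.2, 0.0, -0.3]
gripper_width: -0.0
grasp_force: 0.0
```

```bash
python3 -m pendant '[[0,0,0,0.003,0],[0,0,0,0.003,0],[0,0,0,0,0]]'; python3 -m pendant '[[0,0,0,0.002,0],[0,0,0,0.002,0],[0,0,0,0.001,0],[0,0,0,0,0]]'
```

```text
t: 11.7
eef_pos: [0.5756, 0.0001, 0.3206]
tool_rot: [0.0, 0.68, 0.733, 0.0]
contact_force: [-0.4, -0.6, 2.9]
gripper_width: 0.001
grasp_force: 1.6
t: 12.03
eef_pos: [0.5756, 0.0001, 0.3158]
tool_rot: [0.0, 0.68, 0.733, 0.0]
contact_force: [-0.0, -0.2, 4.5]
gripper_width: -0.001
grasp_force: 2.6
```

```bash
python3 -m pendant '[[0,0,0,0.001,0],[0,0,0,0.001,0],[0,0,0,0,0]]'; python3 -m pendant '[[0,0,0,0.0005,0],[0,0,0,0,0]]'
```

```text
t: 12.28
eef_pos: [0.5758, -0.0002, 0.3153]
tool_rot: [-0.0, 0.68, 0.733, 0.001]
contact_force: [-5.3, -0.7, 17.6]
gripper_width: 0.002
grasp_force: 8.7
t: 12.45
eef_pos: [0.5758, -0.0002, 0.3152]
tool_rot: [-0.0, 0.68, 0.733, 0.001]
contact_force: [-6.4, -0.6, 21.0]
gripper_width: -0.0
grasp_force: 10.7
```

Bottomed out. I'll ease off a little, hold to about two seconds in total, then release.

```bash
python3 -m pendant '[[0,0,0,-0.001,0],[0,0,0,0,0],[0,0,0,0,0],[0,0,0,0,0],[0,0,0,0,0],[0,0,0,0,0],[0,0,0,0,0],[0,0,0,0,0],[0,0,0,0,0],[0,0,0,0,0]]'; python3 -m pendant '[[0,0,0,0,0],[0,0,0,0,0],[0,0,0,0,0],[0,0,0,0,0],[0,0,0,0,0],[0,0,0,0,0],[0,0,0,0,0],[0,0,0,0,0],[0,0,0,0,0],[0,0,0,0,0]]'; python3 -m pendant '[[0,0,0,-0.005,0],[0,0,0,-0.01,0],[0,0,0,-0.015,0],[0,0,0,-0.02,0],[0,0,0,-0.02,0],[0,-0.015,0,-0.02,0],[0,-0.015,0,-0.01,0],[0,0,0,0,0],[0,0,0,0,0]]'; python3 m.py w6;python3 - <<'E'
from h import *
im,_=bot.read_camera("scene");cv2.imwrite("pics/s6.png",cv2.resize(im[120:300,130:370],(800,600)))
E
```

```text
t: 13.28
eef_pos: [0.5757, -0.0001, 0.3154]
tool_rot: [0.0, 0.68, 0.733, 0.001]
contact_force: [-4.4, -0.7, 13.9]
gripper_width: -0.001
grasp_force: 6.8
t: 14.12
eef_pos: [0.5757, -0.0001, 0.3154]
tool_rot: [0.0, 0.68, 0.733, 0.001]
contact_force: [-4.1, 0.1, 13.6]
gripper_width: 0.001
grasp_force: 6.8
t: 14.87
eef_pos: [0.5774, -0.0309, 0.4141]
tool_rot: [0.0, 0.681, 0.732, 0.0]
contact_force: [0.4, 0.4, -0.6]
gripper_width: -0.001
grasp_force: 0.0
lever_pivot 0.33 [273.9 140.9] [0.5698 0.0275 0.153 ] [0.5697 0.0233 0.1049]
lever_arm 0.76 [179.6 314.5] [ 0.5005 -0.122   0.153 ] [ 0.5421 -0.0206  0.2892]
lever_arm 0.55 [274.6 141.6] [0.5702 0.0273 0.153 ] [0.5703 0.023  0.105 ]
bleed_yellow_top 0.9 [275.1 173.2] [0.5724 0.0045 0.152 ] [0.5724 0.0041 0.1493]
bleed_green_top 0.94 [273.7  68.7] [0.5665 0.0744 0.152 ] [0.5665 0.0747 0.1498]
```

View pics/s6.png

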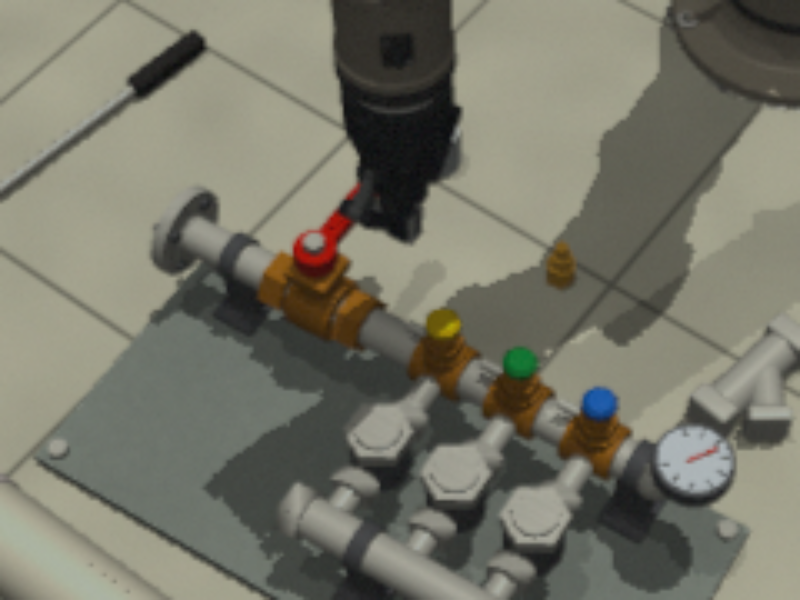

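View pics/w6.png

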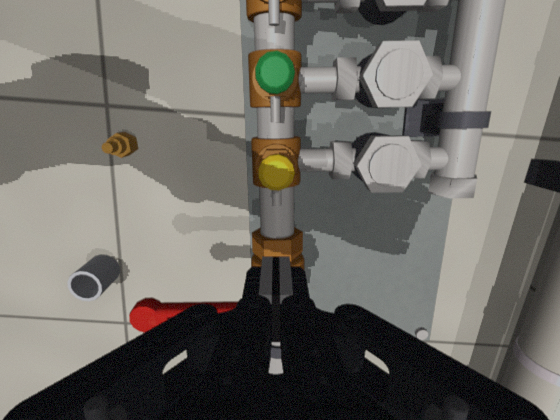

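The lever lies square across the pipe (wrist view, row 315). The yellow cap (276,172) is back up level with the others, and the gripper is clear. Handing in.

```bash
python3 -c "
from station import bot;print(bot.hand_in())"
```

```text
the job is handed in; nothing more can be done
None
```

The valve is shut square against its stop; the yellow bleed was then held fully down for about 2 s and sprang back up. The arm is withdrawn clear, nothing else was touched, and the job is handed in at about 15 s of the 51 s allowed.

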